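# Line up the clay donkey on the display row

### The arm

A 6-joint arm with a two-finger parallel gripper is mounted at the origin on the work surface. World frame = base frame: x ahead of the robot, y to its left, z up, the work surface at z = 0. Lengths are in mm, angles in rad, forces in N, time in s.
With the tool pointing down it reaches from about 275 to 875 mm from the base axis. Payload 12.5 kg.
Tool frame: the origin (TCP) lies midway between the tips of the shut fingers; the grasp point (between the pads) lies 19 mm behind it; z points along the fingers, x is the direction in which the jaws open and shut, and the axes are right-handed (so a half turn about z gives the same grasp; the last joint's range is limited). The gripper opens to 85 mm and grips with 20 to 120 N. Pads are 22 mm wide; open, the fingers measure 114 mm over their backs; the gripper's body (76 mm by 85 mm) begins 54 mm behind the grasp point. The pads swing forward as they close: fully open they stand 13 mm farther back than shut.
Start: joints at [1.064, 0.351, 1.652, -0, 1.139, -0.085], TCP at [225.14, 501.793, 231.29] pointing down, gripper open.
Joint ranges: [-2.75, 2.75], [-0.79, 2.1], [0.01, 2.65], [-1.57, 4.71], [0.07, 3.14], [-2.87, 2.87]. Speed limits (rad/s): [2.22, 2.22, 2.79, 3.14, 3.14, 3.14].

### API

Orientations are given as a 3x3 rotation matrix whose columns are the frame's x, y, z axes.
In Python, from cell import ctrl, imaging, order gives the robot as it stands.
- The arm moves only by the shell command python3 -m creep 'ROWS' [FORCE]. ROWS is a JSON object of lists of equal length, an entry for each row: "slide": the shift along the tool's x, y, z as a fraction of full scale, a list of three; "rotation": the turn, a rotation vector about the tool's x, y, z as a fraction of full scale, a list of three; "jaw": the opening, from -1 (shut) to 1 (fully open), so that 0 is half open. In form: {"slide": [[x, y, z], ...], "rotation": [[rx, ry, rz], ...], "jaw": [jaw, ...]}. A call has 1 to 12 rows; each row shifts and turns the commanded pose from where the row before left it, along the tool's axes as they then stand; what a row does not reach is not made up. Full scale, the value 1, is 25 mm for a shift and 0.1 rad for a turn. A row lasts 1/10 s, in which the tool goes at most 50 mm and 8.59 degrees, less where a joint would pass 70% of its speed; a pose out of reach is approached as far as the arm can. A call with a number of a shift or a turn outside -1 to 1 is refused whole. A call with a gripper value outside its range is refused whole. The fingers move at their own pace and stop on an object; FORCE is the grip in N (left out, the last holds). Time passes only in rows, so rows that do not move let the fingers close. It gives the time, the measured TCP pose, the force and the opening at its end, in the units of the state.
- ctrl.sense(): the state, without advancing time (a new reading comes with each control period).
- imaging.get_image(name): name is "scene" or "side" or "wrist"; returns the picture (400x640x3 uint8, red, green, blue); there is no depth.
- imaging.camera_params(name): a dict with "intrinsics" (3x3 intrinsics, pixels), "pose" (4x4, takes a point from camera to world coordinates). Camera axes: x right, y down, z forward; pixel columns grow to the right and rows downward; lengths in mm; the calibration is good to about 2 mm. The wrist camera is an equidistant fisheye: a pixel r from the principal point sees the ray r / f radians off the axis. A picture is of the moment at which its call begins: read the wrist's pose just before it. camera_params takes no time and is no camera call; for the wrist camera it gives the pose at the moment of the call.
- order.finish_job(): hands the job in, once; it reports no verdict.
The state is a dict: "t": time; "joints": joint angles; "qvel": joint speeds; "joint_efforts": joint torques, N m; "position": TCP position; "tcp_rot": TCP orientation; "force": force on the tool from outside, world axes, zero at the start; "wrist_torque": the same for the moment, N m; "gripper_width": opening from 0.0 (shut) to 1.0 (fully open).
Only numpy, scipy, OpenCV 4.12 (cv2) and the standard library are available. Lean on these libraries where they do the work, as an engineer would, in place of code of your own. Each camera call takes 0.05 s, during which the arm holds its last target. There are 200 camera calls.

### The job

Push the pink clay donkey along the counter by its wooden stand until the long far edge of the stand sits flat against the dark wooden stop strip, centred on the yellow tile. The donkey's paint is still wet, so touch only the stand, never the donkey itself, and slide it without lifting or tipping it. Leave the dove whistle, the green cup and the rattle where they are.

Things in the scene. Friction and masses are not known exactly. Their poses are not given: they have to be found in the camera images.
- stand: Loose flat wooden stand under the donkey: 100 (x) by 120 (y) by 22 mm high, upright sides, about 0.3 kg with the donkey (varies); slides on the counter and stops when no longer pushed. Origin at the centre of its underside, z up. Its +x side (120 mm) is the far edge that goes against the strip. Starts turned up to 0.4 rad from the strip. Too wide to pinch.
- donkey: Pink clay donkey with wet paint, glued on the middle of the stand: within 15 mm of the middle along the stand's x, from 40 mm on the tail side (-y) to 52 mm on the nose side (+y), 53 mm tall, so its ears reach 75 mm above the counter. Origin at the centre of the stand's top face. Must not be touched.
- strip: Dark wooden stop strip fixed to the counter: 20 mm thick (x), 480 mm long (y), 25 mm high. Origin at the centre of its underside; x points away from the robot, so its near face is at x = -10 mm in this frame; turned up to 0.1 rad.
- tile_yellow: Yellow glazed tile fixed on top of the strip, 16 x 36 x 3 mm, the mark for the donkey; origin at the centre of its underside, 25 mm above the counter, on the strip's centre line, axes as the strip's. It is one of three tiles 160 mm apart (blue, red, yellow in any order), and no other toy stands before it.
- dove: Cream clay dove whistle with dark speckles, loose, about 65 mm tall, 75 mm long (y), 45 mm thick; stands by the strip before the blue tile. Origin at the centre of its foot.
- cup: Green glazed clay cup, loose, 68 mm across, 70 mm tall; stands by the strip before the red tile. Origin at the centre of its foot.
- rattle: Wooden rattle in a little cradle, loose, 150 mm long along x, 58 mm wide and high, to the robot's left. Origin under its middle.
- corner_left (a point): The stand's far left bottom corner (stand x +50, y +60 mm).
- corner_right (a point): The stand's far right bottom corner (stand x +50, y -60 mm).
Mind the look-alikes: they are no part of the job. What is meant by the stand is not orange or purple, and is the smaller of those in its own colour.

How it is judged (in metres and radians):
At the end, for the whole second after the job is handed in: Both far corners of the stand within 6 mm of the strip's near face, the stand's middle within 12 mm of the yellow tile's middle along the strip, the stand flat on the counter and at rest (x of each of corner_left, corner_right in the frame of strip above -0.016 m and y of stand in the frame of tile_yellow between -0.012 and 0.012 m and height (world z) of stand below 0.004 m and angle between stand's own z axis and vertical below 0.05 rad and linear speed of stand below 0.01 m/s); the robot touches nothing.
It fails at once if the wet donkey is touched (contact force between any of the fingers, the arm and donkey above 0.3 N).
It fails at once if the stand is lifted or tipped (height (world z) of stand above 0.012 m or angle between stand's own z axis and vertical above 0.2 rad).
It fails at once if the dove is moved by more than 15 mm or tipped (distance of dove from where it was at the start of the episode above 0.015 m or angle between dove's own z axis and vertical above 0.35 rad).
It fails at once if the cup is moved by more than 15 mm or tipped (distance of cup from where it was at the start of the episode above 0.015 m or angle between cup's own z axis and vertical above 0.35 rad).
It fails at once if the rattle is moved by more than 15 mm or tipped (distance of rattle from where it was at the start of the episode above 0.015 m or angle between rattle's own z axis and vertical above 0.35 rad).
It also fails if it takes over 54 s, if anything falls off the work surface, if the arm or the gripper's body presses on something with over 40 N, if the wrist force passes 120 N, or if a joint passes its speed limit or range.

## Working session

There is one attempt and no reset: what is moved stays moved. The work goes in short steps, Python scripts to look and compute and a shell command to move; the robot and the scene stay as the last step left them, time stands still between calls to the robot, and variables do not carry over. Pictures are saved under pics/ and viewed, about 8 in all and at most 12, crops included, and the job is handed in when it is done.

```bash
mkdir -p pics; ls; cat > h.py <<'E'
import numpy as np, cv2
from cell import ctrl, imaging, order
def snap(n,f):
    p=imaging.camera_params(n); im=imaging.get_image(n)
    cv2.imwrite(f'pics/{f}.png',im[:,:,::-1]); np.savez(f'pics/{f}.npz',K=p['intrinsics'],T=p['pose']); return im
def w(f,uv,z):
    d=np.load(f'pics/{f}.npz');K,T=d['K'],d['T']
    uv=np.atleast_2d(uv).astype(float)
    r=np.c_[uv,np.ones(len(uv))]@np.linalg.inv(K).T@T[:3,:3].T
    o=T[:3,3]; return o+r*((z-o[2])/r[:,2])[:,None]
def pix(f,P):
    d=np.load(f'pics/{f}.npz');K,T=d['K'],d['T']
    c=(np.atleast_2d(P)-T[:3,3])@T[:3,:3]; q=c@K.T; return q[:,:2]/q[:,2:]
def crop(f,x0,y0,x1,y1,s,o):
    im=cv2.imread(f'pics/{f}.png')[y0:y1,x0:x1]; cv2.imwrite(f'pics/{o}.png',cv2.resize(im,None,fx=s,fy=s,interpolation=cv2.INTER_CUBIC))
E
python3 -c "
from h import *
a=snap('scene','s0');b=snap('side','d0')
for n in('s0','d0'):
  d=np.load(f'pics/{n}.npz');print(d['K'],d['T'].round(2))
print(ctrl.sense())
"
```

```text
pics
[[441.65308558   0.         315.81342034]
 [  0.         441.65308558 195.4385971 ]
 [  0.           0.           1.        ]] [[-1.60000e-01  6.60000e-01 -7.40000e-01  1.29765e+03]
 [ 9.90000e-01  1.10000e-01 -1.10000e-01  1.05050e+02]
 [ 1.00000e-02 -7.40000e-01 -6.70000e-01  7.40980e+02]
 [ 0.00000e+00  0.00000e+00  0.00000e+00  1.00000e+00]]
[[468.98073247   0.         318.76467904]
 [  0.         468.98073247 192.44185424]
 [  0.           0.           1.        ]] [[ 9.3000e-01 -2.6000e-01  2.7000e-01  2.3061e+02]
 [-3.7000e-01 -6.4000e-01  6.7000e-01 -7.1852e+02]
 [ 0.0000e+00 -7.2000e-01 -6.9000e-01  7.9495e+02]
 [ 0.0000e+00  0.0000e+00  0.0000e+00  1.0000e+00]]
{'t': 0.1, 'joints': array([ 1.06438908e+00,  3.51203648e-01,  1.65231585e+00,  2.56807826e-05,
        1.13911962e+00, -8.46176820e-02]), 'qvel': array([-0.00055878, -0.00113039, -0.00248082, -0.00068511, -0.0008616 ,
       -0.000938  ]), 'joint_efforts': array([ 4.48858937e-04, -5.06822956e+01, -2.91876143e+01, -2.08557849e-04,
        2.70177072e-03,  6.01499914e-05]), 'position': array([225.00917042, 501.55822534, 230.81741781]), 'tcp_rot': array([[ 4.09403368e-01,  9.12353332e-01, -5.27972230e-04],
       [ 9.12352892e-01, -4.09403694e-01, -9.03810500e-04],
       [-1.04074830e-03, -1.11673927e-04, -9.99999452e-01]]), 'force': array([ 0.35739855, -0.62384094,  0.27957315]), 'wrist_torque': array([0.02093823, 0.00538584, 0.02435028]), 'gripper_width': 0.9971360404987495}
```

View pics/s0.png

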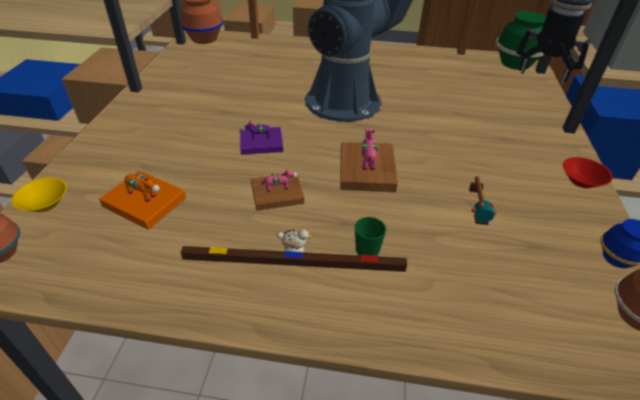

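View pics/d0.png

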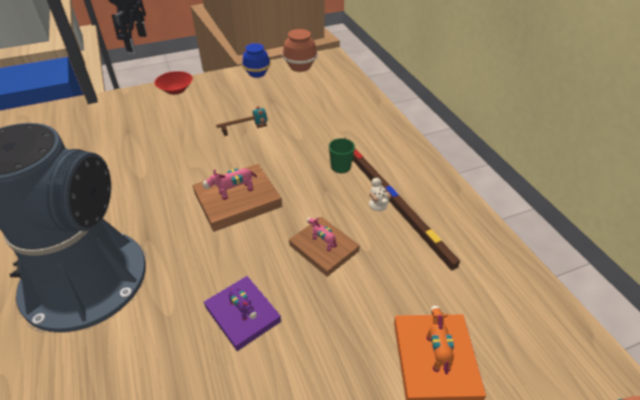

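The look-alikes with a donkey on a stand are purple at (261,140), orange at (143,198), large wood at (368,166) and small wood at (277,190) in the scene view. I choose the small wooden one. The strip runs from (183,254) to (405,264), with the yellow tile at (218,251) and the dove and cup at the blue and red tiles. Next I check this in a close crop.

```bash
python3 -c "
from h import *
crop('s0',170,160,330,280,5,'s0c');crop('d0',280,150,480,280,4,'d0c')"
```

```text
(no output)
```

View pics/s0c.png

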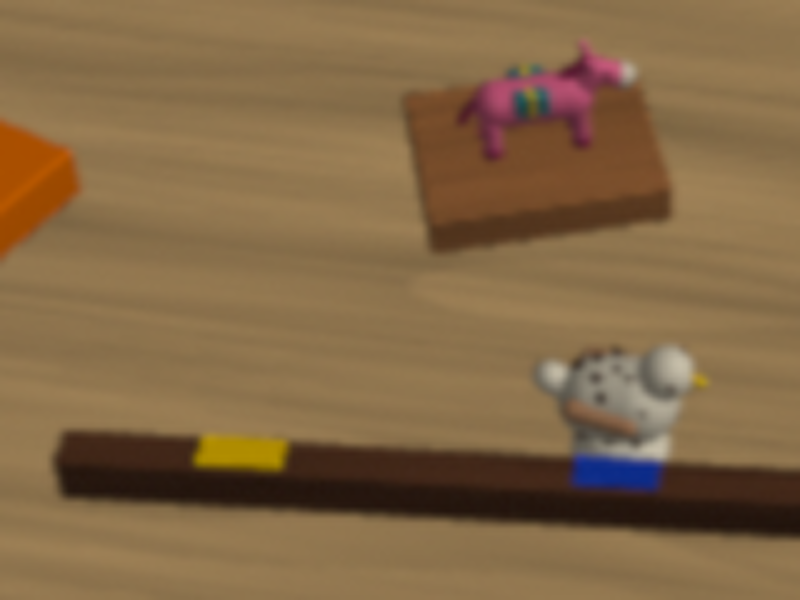

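View pics/d0c.png

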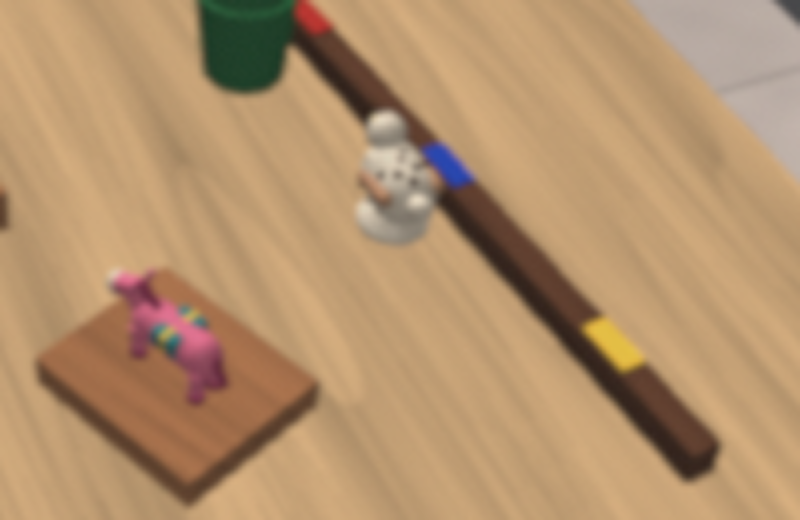

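The choice holds: the smaller brown stand carries a pink donkey with its nose on +y. Its top corners are at crop px (406,95), (640,88), (668,192) and (431,225), and the yellow tile is at (242,453).

```bash
cat > m.py <<'E'
from h import *
def S(p):return np.array(p)/5+[170,160]
def D(p):return np.array(p)/4+[280,150]
st=[w('s0',S([[406,95],[640,88],[668,192],[431,225]]),22),w('d0',D([[190,488],[38,366],[165,268],[318,390]]),22)]
for a in st:
    a=a[:,:2];print(a.round(1).tolist(),'sides',[round(np.linalg.norm(a[i]-a[i-1]),1) for i in range(4)],'c',a.mean(0).round(1))
    f=a[2]-a[3]; g=a[1]-a[0];print('yaw',np.arctan2(-f[0],f[1]),np.arctan2(-g[0],g[1]))
for t in (w('s0',S([[200,436],[288,440],[286,470],[194,467]]),28),w('d0',D([[600,317],[648,358],[627,373],[583,328]]),28)): print('tile',t.round(1)[:,:2].tolist(),t.mean(0).round(1))
print('blue',w('s0',S([[617,474]]),28).round(1),w('d0',D([[448,166]]),28).round(1), 'red',w('s0',[[369.5,259.5]],28).round(1),w('d0',D([[312,17]]),28).round(1))
print('dove foot',w('d0',D([[394,222]]),5).round(1))
print('strip far end top',w('s0',S([[62,433],[58,463]]),25).round(1).tolist(),w('d0',D([[716,448],[690,468]]),25).round(1).tolist())
E
python3 m.py
```

```text
[[470.6, -181.7], [444.6, -65.9], [519.8, -37.9], [562.0, -144.6]] sides [np.float64(98.7), np.float64(118.7), np.float64(80.2), np.float64(114.8)] c [ 499.2 -107.6]
yaw 0.3769436790380609 0.2210288277950944
[[466.0, -189.5], [421.4, -84.4], [512.4, -42.6], [554.2, -155.7]] sides [np.float64(94.4), np.float64(114.2), np.float64(100.1), np.float64(120.5)] c [ 488.5 -118.1]
yaw 0.3542105943531895 0.40139824464114354
tile [[712.5, -205.7], [708.4, -168.2], [724.6, -164.0], [729.5, -202.4]] [ 718.7 -185.1   28. ]
tile [[717.7, -171.0], [725.9, -206.1], [709.7, -210.9], [704.8, -174.4]] [ 714.5 -190.6   28. ]
blue [[703.3 -26.7  28. ]] [[698.1 -33.3  28. ]] red [[689.2 132.2  28. ]] [[683.6 124.1  28. ]]
dove foot [[659.1 -43.6   5. ]]
strip far end top [[718.3, -265.5, 25.0], [734.6, -260.8, 25.0]] [[726.8, -269.3, 25.0], [707.0, -275.2, 25.0]]
```

```bash
cat >> m.py <<'E'
from scipy.optimize import least_squares
L=np.array([[-50,-60,22],[-50,60,22],[50,60,22],[50,-60,22],[50,-60,0],[50,60,0],[-50,-60,0]],float)
def P(q,L):
    c,s=np.cos(q[2]),np.sin(q[2]); return np.c_[q[0]+c*L[:,0]-s*L[:,1],q[1]+s*L[:,0]+c*L[:,1],L[:,2]]
for f,i,px in (('s0',[0,2,3,4,5],S([[406,95],[668,192],[431,225],[434,251],[670,217]])),('d0',[0,1,2,3,4,6],D([[190,488],[38,366],[165,268],[318,390],[317,406],[190,505]]))):
    r=least_squares(lambda q:(pix(f,P(q,L[i]))-px).ravel(),[490,-115,.36]); print(f,r.x.round(3),r.fun.round(1))
print('big stand px->z25',w('s0',[[341,143],[394,143],[396,180],[342,178]],30).round(0)[:,:2].tolist(),w('d0',[[194,194],[262,166],[281,198],[215,219]],30).round(0)[:,:2].tolist())
E
python3 m.py|tail -3
```

```text
s0 [ 4.92028e+02 -1.09756e+02  3.79000e-01] [-0.6 -0.8  1.2 -0.8 -0.8 -0.5 -0.7  1.   0.9  0.8]
d0 [ 4.89249e+02 -1.15502e+02  3.92000e-01] [ 0.1  0.2 -1.4 -1.5 -0.2 -0.5  1.  -1.9  0.6  0.7 -0.1  2.4]
big stand px->z25 [[285.0, 26.0], [259.0, 172.0], [421.0, 181.0], [436.0, 46.0]] [[259.0, 131.0], [438.0, 169.0], [445.0, 42.0], [287.0, 33.0]]
```

```bash
cat > g.py <<'E'
import sys
from h import *
from scipy.spatial.transform import Rotation as R
s=ctrl.sense(); Rm=s['tcp_rot']; p=s['position']
print('t',round(s['t'],2),'p',p.round(1),'F',s['force'].round(1),'w',round(s['gripper_width'],2),'a',round(np.arctan2(Rm[1,0],Rm[0,0]),3),'z',Rm[:,2].round(3))
if len(sys.argv)>3:
    d=np.array(list(map(float,sys.argv[1:4])))-p; print('units',(Rm.T@d/25).round(2),'d',d.round(1))
E
python3 -m creep '{"slide":[[0,0,0],[0,0,0],[0,0,0],[0,0,0],[0,0,0],[0,0,0],[0,0,0],[0,0,0],[0,0,0],[0,0,0],[0,0,0],[0,0,0]],"rotation":[[0,0,0.95],[0,0,0.95],[0,0,0.95],[0,0,0.95],[0,0,0.95],[0,0,0.95],[0,0,0.95],[0,0,0.95],[-1,0,0],[-1,0,0],[-1,0,0],[0,0,0]],"jaw":[0,0,0,0,0,0,0,0,0,0,0,0]}'
python3 g.py 453 -20 150
```

```text
t: 1.3
position: [224.4, 502.5, 230.1]
tcp_rot: [[0.925, 0.364, 0.112], [0.381, -0.882, -0.276], [-0.001, 0.298, -0.954]]
force: [-0.4, -0.2, 0.0]
gripper_width: 0.506
t 1.3 p [224.4 502.5 230.1] F [-0.4 -0.2  0. ] w 0.51 a 0.391 z [ 0.112 -0.276 -0.954]
units [ 0.5  20.81  9.86] d [ 228.6 -522.5  -80.1]
```

```bash
python3 -m creep '{"slide":[[0.02,0.95,0.29],[0.02,0.95,0.29],[0.02,0.95,0.29],[0.02,0.95,0.29],[0.02,0.95,0.29],[0.02,0.95,0.29],[0.02,0.95,0.29],[0.02,0.95,0.29],[0.02,0.95,0.29],[0.02,0.95,0.29],[0.02,0.95,0.29],[0.02,0.95,0.29]],"rotation":[[0,0,0],[0,0,0],[0,0,0],[0,0,0],[0,0,0],[0,0,0],[0,0,0],[0,0,0],[0,0,0],[0,0,0],[0,0,0],[0,0,0]],"jaw":[0,0,0,0,0,0,0,0,0,0,0,0]}' >/dev/null
python3 -m creep '{"slide":[[0.02,0.95,0.35],[0.02,0.95,0.35],[0.02,0.95,0.35],[0.02,0.95,0.35],[0.02,0.95,0.4],[0.02,0.95,0.4],[0.02,0.95,0.6],[0.02,0.95,0.7],[0.02,0.9,1],[0.02,0.8,1],[0,0,0],[0,0,0]],"rotation":[[0,0,0],[0,0,0],[0,0,0],[0,0,0],[0,0,0],[0,0,0],[0,0,0],[0,0,0],[0,0,0],[0,0,0],[0,0,0],[0,0,0]],"jaw":[0,0,0,0,0,0,0,0,0,0,0,0]}' >/dev/null
python3 g.py 453 -20 40
```

```text
t 3.7 p [447.5 -13.2 169.7] F [-0.3  1.2  0.4] w 0.5 a 0.387 z [ 0.112 -0.272 -0.956]
units [ 0.1  -1.21  5.06] d [   5.5   -6.8 -129.7]
```

```bash
python3 -m creep '{"slide":[[0.02,-0.2,0.85],[0.02,-0.2,0.85],[0.02,-0.2,0.85],[0.02,-0.2,0.85],[0.02,-0.2,0.85],[0,-0.2,0.8],[0,0,0],[0,0,0]],"rotation":[[0,0,0],[0,0,0],[0,0,0],[0,0,0],[0,0,0],[0,0,0],[0,0,0],[0,0,0]],"jaw":[0,0,0,0,0,0,0,0]}' >/dev/null
python3 g.py 453 -20 5; python3 -c "
from h import *
im=snap('side','d1'); snap('wrist','w1')
a=cv2.resize(im[120:290,240:440],None,fx=4,fy=4,interpolation=2)[:,:,::-1]
cv2.imwrite('pics/v1.png',a[:600])
print(pix('d1',[ctrl.sense()['position']]))"
```

```text
t 4.5 p [453.8 -19.4  41.1] F [-0.3 -0.3 -0.7] w 0.5 a 0.39 z [ 0.113 -0.273 -0.955]
units [-0.04 -0.42  1.38] d [ -0.8  -0.6 -36.1]
[[293.34031196 211.04839644]]
```

View pics/v1.png

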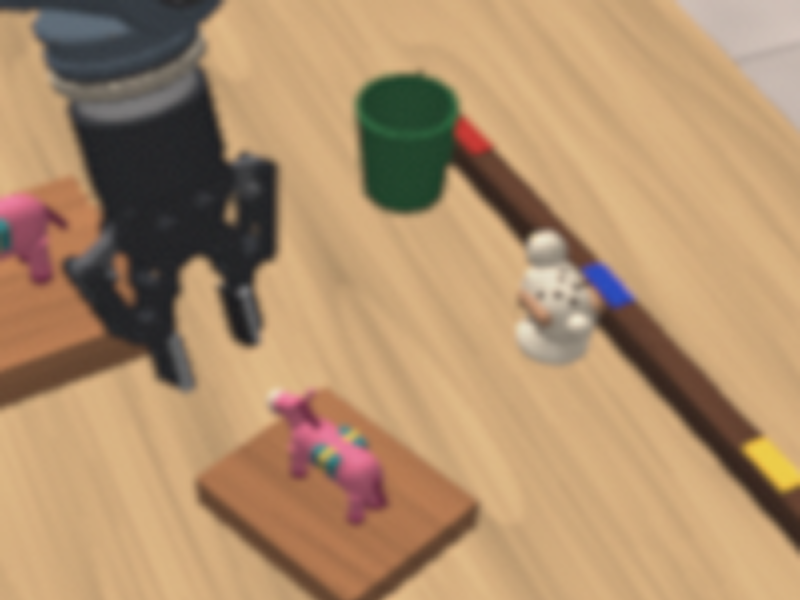

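View pics/w1.png

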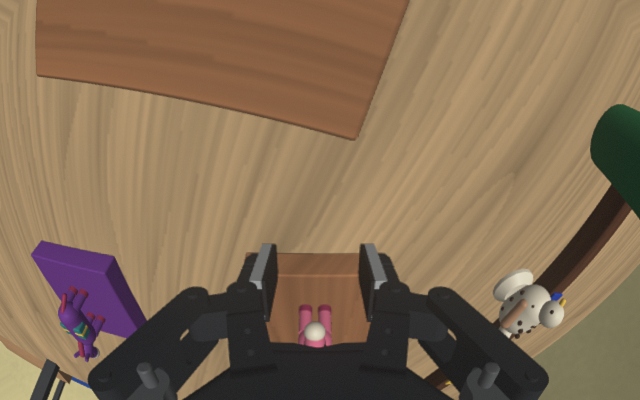

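The right finger pair straddles the stand's +y face squarely: the wrist view shows the face between the fingers, parallel and centred at column ~315. Descend and push towards -y.

```bash
python3 -m creep '{"slide":[[0,-0.14,0.46],[0,-0.14,0.46],[0,-0.14,0.46],[0,0,0],[0,0.23,0.07],[0,0.23,0.07],[0,0.23,0.07],[0,0.23,0.07],[0,0.23,0.07],[0,0.23,0.07],[0,0,0],[0,0,0]],"rotation":[[0,0,0],[0,0,0],[0,0,0],[0,0,0],[0,0,0],[0,0,0],[0,0,0],[0,0,0],[0,0,0],[0,0,0],[0,0,0],[0,0,0]],"jaw":[0,0,0,0,0,0,0,0,0,0,0,0]}' >/dev/null
python3 g.py
python3 -c "
from h import *
im=snap('side','d2'); snap('scene','s2'); snap('wrist','w2')
a=cv2.resize(im[150:275,270:390],None,fx=4,fy=4,interpolation=2)[:,:,::-1]
b=cv2.resize(cv2.imread('pics/w2.png')[200:400,120:520],None,fx=.8,fy=.8)
c=np.zeros((500,800,3),np.uint8);c[:500,:480]=a;c[:160,480:]=b
cv2.imwrite('pics/v2.png',c)"
```

```text
t 5.8 p [467.3 -53.6   4.3] F [-0.  -0.1  0.3] w 0.5 a 0.389 z [ 0.112 -0.274 -0.955]
```

View pics/v2.png

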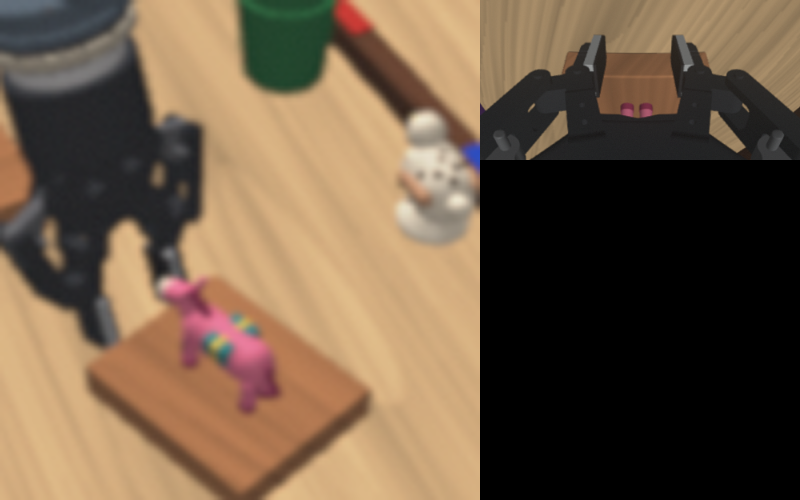

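```bash
python3 -m creep '{"slide":[[0,0.24,0.07],[0,0.24,0.07],[0,0.24,0.07],[0,0.24,0.07],[0,0.24,0.07],[0,0.24,0.07],[0,0.24,0.07],[0,0.24,0.07],[0,0.24,0.07],[0,0.24,0.07],[0,0.24,0.07],[0,0,0]],"rotation":[[0,0,0],[0,0,0],[0,0,0],[0,0,0],[0,0,0],[0,0,0],[0,0,0],[0,0,0],[0,0,0],[0,0,0],[0,0,0],[0,0,0]],"jaw":[0,0,0,0,0,0,0,0,0,0,0,0]}' 
python3 g.py
python3 -c "
from h import *
snap('side','d3'); snap('scene','s3'); snap('wrist','w3')
b=cv2.imread('pics/d3.png')[170:290,310:480]; a=cv2.imread('pics/s3.png')[170:270,170:310]
v=np.zeros((600,800,3),np.uint8); 
f=lambda i,s:cv2.resize(i,None,fx=s,fy=s,interpolation=2)
a=f(a,2.85);b=f(b,2.35); 
" ; python3 - <<'E'
import sys; sys.path.insert(0,'.')
from h import *
f=lambda i,s:cv2.resize(i,None,fx=s,fy=s,interpolation=cv2.INTER_CUBIC)
a=f(cv2.imread('pics/s3.png')[170:270,170:303],3); b=f(cv2.imread('pics/d3.png')[170:290,315:448],3)
print(a.shape,b.shape)
v=np.zeros((360,798,3),np.uint8); v[:300,:399]=a; v[:,399:]=b; cv2.imwrite('pics/v3.png',v)
E
```

```text
t: 7.15
position: [493.9, -117.8, 5.6]
tcp_rot: [[0.926, 0.362, 0.113], [0.379, -0.884, -0.274], [0.0, 0.296, -0.955]]
force: [-0.4, -0.1, 0.2]
gripper_width: 0.498
t 7.15 p [ 493.9 -117.8    5.6] F [-0.4 -0.1  0.2] w 0.5 a 0.388 z [ 0.113 -0.274 -0.955]
(300, 399, 3) (360, 399, 3)
```

View pics/v3.png

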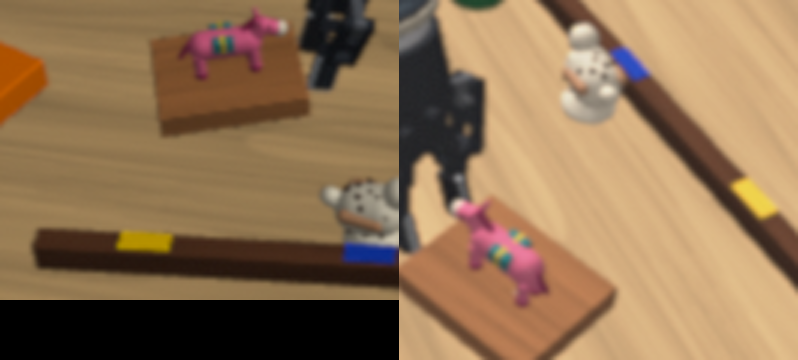

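The stand slid straight and the yaw held; its far corners are now at scene px (223,210) and (272,203). Fit the pose from these.

```bash
cat > fit.py <<'E'
from h import *
from scipy.optimize import least_squares
L=np.array([[-50,-60,22],[-50,60,22],[50,60,22],[50,-60,22],[50,-60,0],[50,60,0],[-50,-60,0],[-50,60,0]],float)
def P(q,L):
    c,s=np.cos(q[2]),np.sin(q[2]); return np.c_[q[0]+c*L[:,0]-s*L[:,1],q[1]+s*L[:,0]+c*L[:,1],L[:,2]]
def fit(f,i,px,tile,yaw=.097):
    r=least_squares(lambda q:(pix(f,P(q,L[i]))-px).ravel(),[560,-150,.3]); q=r.x
    d=q[:2]-np.array(tile); c,s=np.cos(yaw),np.sin(yaw)
    print(f,q.round(3),'res',np.abs(r.fun).max().round(1),'rel strip',(c*d[0]+s*d[1]).round(1),(-s*d[0]+c*d[1]).round(1),q[2]-yaw)
E
python3 -c "
from fit import *
fit('s3',[0,2,3,4,5],np.array([[150,41],[307,99],[160,120],[164,136],[309,115]])/3+[170,170],[718.7,-185.1])
fit('d3',[2,3],(np.array([[490,197],[615,292]])-[399,0])/3+[315,170],[714.5,-190.6])
s=lambda f,z,p:w(f,p,z).round(1)[:,:2].tolist()
print(s('s3',25,np.array([[37,230],[397,246]])/3+170))
"
```

```text
s3 [ 5.22073e+02 -1.81143e+02  3.88000e-01] res 1.0 rel strip -195.3 23.0 0.29058553553390554
d3 [ 5.15324e+02 -1.87289e+02  3.75000e-01] res 0.3 rel strip -197.9 22.6 0.27829039244347786
[[718.5, -265.6], [690.0, -10.1]]
```

```bash
python3 -m creep '{"slide":[[0,0.18,0.055],[0,0.18,0.055],[0,0,0],[0,-0.5,-0.15],[0,-0.5,-0.15],[0,-0.1,-0.9],[0,0.2,-0.9],[0,0.25,-0.9],[0,0.25,-0.9],[0,0.25,-0.9],[0,0,0]],"rotation":[[0,0,0],[0,0,0],[0,0,0],[0,0,0],[0,0,0],[0,0,0],[0,0,0],[0,0,0],[0,0,0],[0,0,0],[0,0,0]],"jaw":[0,0,0,0,0,0,0,0,0,0,0]}' |head -2
python3 -m creep '{"slide":[[0,0.2,-0.6],[0,0.2,-0.6],[0,0,0],[0,0,0],[0,0,0],[0,0,0],[0,0,0],[0,0,0]],"rotation":[[0,0.295,-0.95],[0,0.295,-0.95],[0,0.295,-0.95],[0,0.295,-0.95],[0,0.295,-0.95],[0,0.295,-0.95],[0,0.295,-0.95],[0,0.295,-0.95]],"jaw":[0,0,0,0,0,0,0,0]}' | head -2
python3 -m creep '{"slide":[[0,0,0],[0,0,0],[0,0,0],[0,0,0],[0,0,0],[0,0,0],[0,0,0],[0,0,0],[0,0,0]],"rotation":[[0,0.295,-0.95],[0,0.295,-0.95],[0,0.295,-0.95],[0,0.295,-0.95],[0,0.295,-0.95],[0,0.295,-0.95],[0,0.295,-0.95],[0,0.295,-0.95],[0,0,0]],"jaw":[0,0,0,0,0,0,0,0,0]}' | head -2
python3 g.py 439 -227 130
python3 -c "
from h import *
print('purple',w('s0',[[240,130],[281,130],[283,151],[241,153]],15).round(0)[:,:2].tolist())"
```

```text
t: 8.4
position: [483.6, -89.8, 121.7]
t: 9.2
position: [482.1, -90.3, 149.9]
t: 10.1
position: [482.3, -90.8, 150.0]
t 10.1 p [482.3 -90.8 150. ] F [ 0.2 -0.3 -0.8] w 0.5 a 1.981 z [ 0.271  0.119 -0.955]
units [-4.31 -3.83 -0.35] d [ -43.3 -136.2  -20. ]
purple [[250.0, -276.0], [229.0, -158.0], [330.0, -130.0], [359.0, -241.0]]
```

```bash
python3 -m creep '{"slide":[[-0.5,-0.8,-0.2],[-0.5,-0.8,-0.2],[-0.5,-0.8,-0.2],[-0.6,-0.8,-0.2],[-0.8,-0.6,0.2],[-0.8,0,0.2],[-0.6,0,0.2],[0,0,0],[0,0,0]],"rotation":[[0,-0.08,0.25],[0,0,0],[0,0,0],[0,0,0],[0,0,0],[0,0,0],[0,0,0],[0,0,0],[0,0,0]],"jaw":[0,0,0,0,0,0,0,0,0]}' | head -2
python3 g.py 439 -227 5
```

```text
t: 11.0
position: [447.2, -214.9, 135.1]
t 11.0 p [ 447.2 -214.9  135.1] F [ 0.3 -0.6 -0.1] w 0.5 a 1.935 z [ 0.251  0.093 -0.963]
units [-0.32 -1.85  4.89] d [  -8.2  -12.1 -130.1]
```

```bash
python3 -m creep '{"slide":[[-0.06,-0.4,0.8],[-0.06,-0.4,0.8],[-0.05,-0.3,0.8],[-0.05,-0.25,0.8],[-0.05,-0.25,0.8],[-0.05,-0.25,0.85],[0,0,0],[0,0,0]],"rotation":[[0,0,0],[0,0,0],[0,0,0],[0,0,0],[0,0,0],[0,0,0],[0,0,0],[0,0,0]],"jaw":[0,0,0,0,0,0,0,0]}' | head -2
python3 g.py 476 -212 5
python3 - <<'E'
from h import *
snap('side','d4'); snap('scene','s4'); snap('wrist','w4')
f=lambda i,s:cv2.resize(i,None,fx=s,fy=s,interpolation=cv2.INTER_CUBIC)
a=f(cv2.imread('pics/s4.png')[150:270,170:303],3); b=f(cv2.imread('pics/w4.png')[150:400,100:540],.9)
v=np.zeros((360,798,3),np.uint8); v[:,:399]=a; v[:225,399:795]=b; cv2.imwrite('pics/v4.png',v)
E
```

```text
t: 11.8
position: [455.1, -214.8, 22.0]
t 11.8 p [ 455.1 -214.8   22. ] F [ 0.1 -0.3  1.3] w 0.5 a 1.908 z [ 0.204  0.06  -0.977]
units [-0.16  0.66  0.84] d [ 20.9   2.8 -17. ]
```

View pics/v4.png

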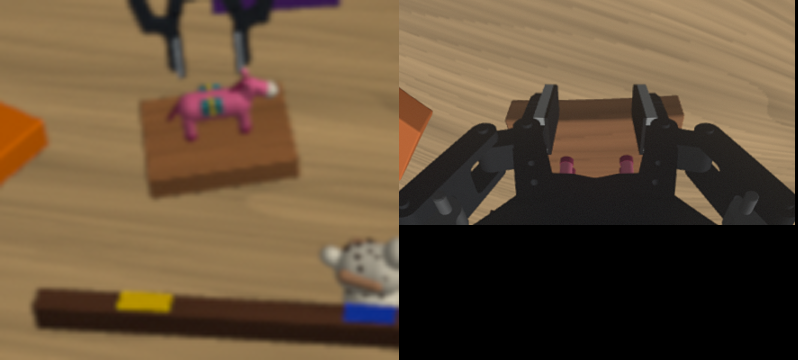

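```bash
python3 -c "
from h import *
s=ctrl.sense();print(s['joints'].round(3));print(s['tcp_rot'].round(3))
from fit import fit
fit('s4',[0,2,3,4,5],np.array([[139,99],[296,158],[148,181],[152,197],[299,174]])/3+[170,150],[718.7,-185.1])"
```

```text
[-0.623  0.558  2.013  0.383  0.465 -2.866]
[[-0.33   0.921  0.206]
 [ 0.944  0.325  0.058]
 [-0.013  0.213 -0.977]]
s4 [ 5.23254e+02 -1.90215e+02  3.92000e-01] res 1.0 rel strip -195.0 13.8 0.29491880384614155
```

Joint 6 is at its limit (-2.866), so the pose was not reached. I'll lift, untilt and turn the tool half round, then push with the -y tool side.

```bash
python3 -m creep '{"slide":[[0,-0.4,-0.1],[0,-0.1,-0.9],[0,-0.1,-1],[0,0,-1],[0,0,-0.5],[0,0,0],[0,0,0],[0,0,0],[0,0,0],[0,0,0],[0,0,0],[0,0,0]],"rotation":[[0,0,0],[0,0,0],[0,0,0],[0,0,0],[1,0,0],[1,0,0],[0.15,0,0],[0,0,1],[0,0,1],[0,0,1],[0,0,1],[0,0,1]],"jaw":[0,0,0,0,0,0,0,0,0,0,0,0]}' | head -2
python3 -m creep '{"slide":[[0,0,0],[0,0,0],[0,0,0],[0,0,0],[0,0,0],[0,0,0],[0,0,0],[0,0,0],[0,0,0],[0,0,0],[0,0,0],[0,0,0]],"rotation":[[0,0,1],[0,0,1],[0,0,1],[0,0,1],[0,0,1],[0,0,1],[0,0,1],[0,0,1],[0,0,1],[0,0,1],[0,0,1],[0,0,1]],"jaw":[0,0,0,0,0,0,0,0,0,0,0,0]}' | head -2
python3 -m creep '{"slide":[[0,0,0],[0,0,0],[0,0,0],[0,0,0],[0,0,0],[0,0,0],[0,0,0],[0,0,0],[0,0,0],[0,0,0],[0,0,0],[0,0,0]],"rotation":[[0,0,1],[0,0,1],[0,0,1],[0,0,1],[0,0,1],[0,0,1],[0,0,1],[0,0,1],[0,0,1],[0,0,1],[0,0,1],[0,0,1]],"jaw":[0,0,0,0,0,0,0,0,0,0,0,0]}' | head -2
python3 g.py 439 -227 80
```

```text
t: 13.15
position: [425.0, -223.9, 105.4]
t: 14.35
position: [425.0, -223.9, 105.4]
t: 15.55
position: [425.0, -223.9, 105.4]
t 15.55 p [ 425.  -223.9  105.4] F [-0.7  0.3 -0.1] w 0.5 a -0.999 z [-0.001 -0.013 -1.   ]
units [ 0.4  -0.41  1.02] d [ 14.   -3.1 -25.4]
```

```bash
python3 -m creep '{"slide":[[0,0,0],[0,0,0],[0,0,0],[0,0,0],[0,0,0],[0,0,0]],"rotation":[[0,0,0.92],[0,0,0.92],[1,0,0],[1,0,0],[1,0,0],[0,0,0]],"jaw":[0,0,0,0,0,0]}' | head -2
python3 g.py 437.6 -226.8 5; python3 -c "
from h import *
print(ctrl.sense()['joints'].round(2))"
```

```text
t: 16.15
position: [423.9, -224.3, 105.2]
t 16.15 p [ 423.9 -224.3  105.2] F [-0.3  0.8  0.6] w 0.5 a -1.182 z [ 0.273  0.1   -0.957]
units [0.25 0.72 3.97] d [  13.7   -2.5 -100.2]
[-0.73  0.36  2.06  0.45  0.63  0.1 ]
```

```bash
python3 -m creep '{"slide":[[0.05,0.144,0.79],[0.05,0.144,0.79],[0.05,0.144,0.79],[0.05,0.144,0.79],[0.05,0.144,0.79],[0,0,0],[0,-0.38,0.12],[0,-0.38,0.12],[0,0,0]],"rotation":[[0,0,0],[0,0,0],[0,0,0],[0,0,0],[0,0,0],[0,0,0],[0,0,0],[0,0,0],[0,0,0]],"jaw":[0,0,0,0,0,0,0,0,0]}' | head -2
python3 g.py 474.7 -211.8 5
```

```text
t: 17.05
position: [459.1, -218.9, 6.8]
t 17.05 p [ 459.1 -218.9    6.8] F [-0.7 -1.1 -0.6] w 0.51 a -1.178 z [ 0.273  0.098 -0.957]
units [-0.03 -0.64  0.27] d [15.6  7.1 -1.8]
```

```bash
python3 -m creep '{"slide":[[0,-0.25,0.09],[0.04,-0.19,0.06],[0.04,-0.19,0.06],[0.04,-0.19,0.06],[0.04,-0.19,0.06],[0.03,-0.19,0.06],[0.03,-0.19,0.06],[0.03,-0.19,0.06],[0.02,-0.19,0.06],[0.02,-0.19,0.06],[0.01,-0.19,0.06],[0,0,0]],"rotation":[[0,0,0],[0,0.053,0.172],[0,0.053,0.172],[0,0.053,0.172],[0,0.053,0.172],[0,0.053,0.172],[0,0.053,0.172],[0,0.053,0.172],[0,0.053,0.172],[0,0.053,0.172],[0,0.053,0.172],[0,0,0]],"jaw":[0,0,0,0,0,0,0,0,0,0,0,0]}'
python3 g.py
python3 - <<'E'
from h import *
snap('side','d5'); snap('scene','s5')
f=lambda i,s:cv2.resize(i,None,fx=s,fy=s,interpolation=cv2.INTER_CUBIC)
a=f(cv2.imread('pics/s5.png')[160:270,170:303],3); b=f(cv2.imread('pics/d5.png')[170:290,330:463],3)
v=np.zeros((360,798,3),np.uint8); v[:330,:399]=a; v[:,399:]=b; cv2.imwrite('pics/v5.png',v)
E
```

```text
t: 18.25
position: [513.8, -208.2, 5.2]
tcp_rot: [[0.21, -0.934, 0.287], [-0.978, -0.205, 0.048], [0.014, -0.291, -0.957]]
force: [0.8, 0.6, 0.7]
gripper_width: 0.499
t 18.25 p [ 513.8 -208.2    5.2] F [0.8 0.6 0.7] w 0.5 a -1.359 z [ 0.287  0.048 -0.957]
```

View pics/v5.png

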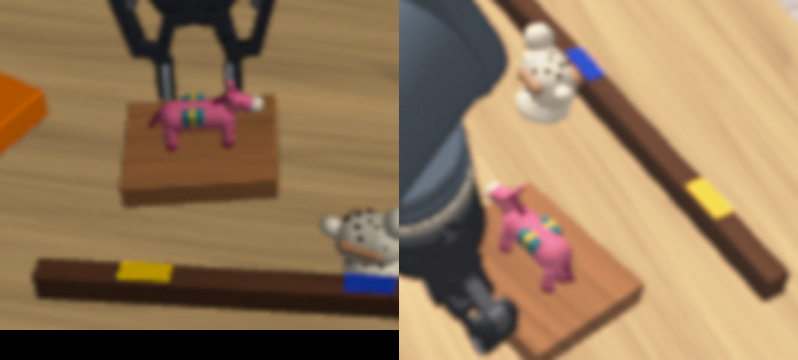

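The stand turned clockwise with the fingers on its near face; its far top corners are at crop px (122,191) and (276,181).

```bash
python3 -c "
from fit import *
fit('s5',[0,2,3,4,5],np.array([[125,103],[276,181],[121,191],[124,206],[277,197]])/3+[170,160],[718.7,-185.1])
fit('d5',[2,3],(np.array([[527,184],[642,287]])-[399,0])/3+[330,170],[714.5,-190.6])
"
```

```text
s5 [ 5.74343e+02 -1.89292e+02  2.70000e-01] res 1.2 rel strip -144.1 9.8 0.17331117019984646
d5 [ 5.67947e+02 -1.94383e+02  2.57000e-01] res 0.4 rel strip -146.2 10.4 0.16013024923373073
```

```bash
python3 -m creep '{"slide":[[0.03,-0.19,0.06],[0.03,-0.19,0.06],[0.02,-0.19,0.06],[0.02,-0.19,0.06],[0.02,-0.19,0.06],[0.01,-0.19,0.06],[0.01,-0.19,0.06],[0.01,-0.19,0.06],[0.01,-0.19,0.06],[0.01,-0.19,0.06],[0,-0.19,0.06],[0,0,0]],"rotation":[[0,0.045,0.14],[0,0.045,0.14],[0,0.045,0.14],[0,0.045,0.14],[0,0.045,0.14],[0,0.04,0.12],[0,0.04,0.12],[0,0.04,0.12],[0,0,0],[0,0,0],[0,0,0],[0,0,0]],"jaw":[0,0,0,0,0,0,0,0,0,0,0,0]}' | head -2
python3 g.py
python3 - <<'E'
from h import *
snap('side','d6'); snap('scene','s6')
f=lambda i,s:cv2.resize(i,None,fx=s,fy=s,interpolation=cv2.INTER_CUBIC)
a=f(cv2.imread('pics/s6.png')[180:280,170:303],3); b=f(cv2.imread('pics/d6.png')[170:290,350:483],3)
v=np.zeros((360,798,3),np.uint8); v[:300,:399]=a; v[:,399:]=b; cv2.imwrite('pics/v6.png',v)
E
```

```text
t: 19.55
position: [568.9, -205.0, 4.5]
t 19.55 p [ 568.9 -205.     4.5] F [ 0.4  0.6 -0.2] w 0.5 a -1.47 z [ 0.293  0.014 -0.956]
```

View pics/v6.png

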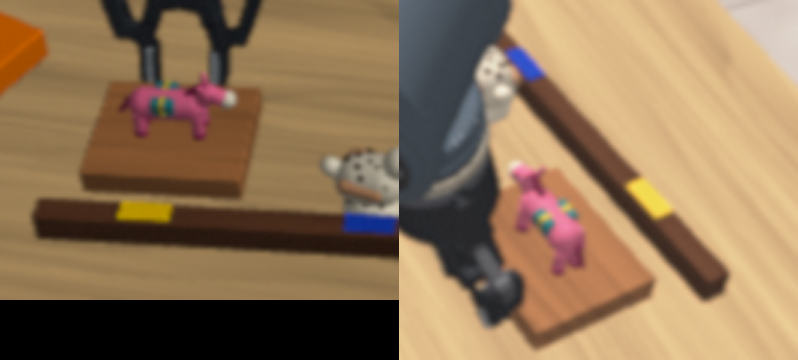

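```bash
python3 -c "
from fit import *
fit('s6',[0,1,2,3,4,5],np.array([[108,83],[262,89],[244,184],[82,176],[85,191],[243,197]])/3+[170,180],[718.7,-185.1])
fit('d6',[2,3],(np.array([[558,170],[654,281]])-[399,0])/3+[350,170],[714.5,-190.6])
"
```

```text
s6 [ 6.30982e+02 -1.92394e+02  1.19000e-01] res 1.4 rel strip -88.0 1.2 0.022402772253249645
d6 [ 6.25272e+02 -1.98688e+02  7.70000e-02] res 0.9 rel strip -89.6 0.6 -0.019512089457715084
```

```bash
python3 -m creep '{"slide":[[0,-0.17,0.05],[0,-0.17,0.05],[0,-0.17,0.05],[0,-0.17,0.05],[0,-0.17,0.05],[0,0,0]],"rotation":[[0,0,0],[0,0,0],[0,0,0],[0,0,0],[0,0,0],[0,0,0]],"jaw":[0,0,0,0,0,0]}' >/dev/null; python3 g.py
for i in 1; do python3 -m creep '{"slide":[[0,-0.076,0.024],[0,0,0]],"rotation":[[0,0,0],[0,0,0]],"jaw":[0,0]}' >/dev/null; python3 g.py;done
python3 -m creep '{"slide":[[0,-0.038,0.012],[0,0,0]],"rotation":[[0,0,0],[0,0,0]],"jaw":[0,0]}' >/dev/null; python3 g.py
python3 -m creep '{"slide":[[0,-0.038,0.012],[0,0,0]],"rotation":[[0,0,0],[0,0,0]],"jaw":[0,0]}' >/dev/null; python3 g.py
```

```text
t 20.25 p [ 591.  -202.6    4.8] F [-0.3 -0.4 -0. ] w 0.5 a -1.47 z [ 0.293  0.014 -0.956]
t 20.45 p [ 592.4 -202.4    4.7] F [-0.8  0.4 -1.1] w 0.5 a -1.471 z [ 0.293  0.014 -0.956]
t 20.65 p [ 593.2 -202.3    4.6] F [-2.5 -0.3  0.8] w 0.5 a -1.471 z [ 0.292  0.014 -0.956]
t 20.85 p [ 594.3 -202.2    4.6] F [-2.8  0.6  1. ] w 0.5 a -1.471 z [ 0.292  0.014 -0.956]
```

```bash
python3 -m creep '{"slide":[[0,-0.038,0.012],[0,0,0]],"rotation":[[0,0,0],[0,0,0]],"jaw":[0,0]}' >/dev/null; python3 g.py
python3 -m creep '{"slide":[[0,-0.038,0.012],[0,0,0]],"rotation":[[0,0,0],[0,0,0]],"jaw":[0,0]}' >/dev/null; python3 g.py
```

```text
t 21.05 p [ 595.3 -202.1    4.6] F [-2.3  0.2  1.3] w 0.5 a -1.471 z [ 0.292  0.014 -0.956]
t 21.25 p [ 596.3 -202.     4.6] F [-1.9 -0.1  1.6] w 0.5 a -1.471 z [ 0.292  0.014 -0.956]
```

```bash
python3 -m creep '{"slide":[[0,-0.038,0.012],[0,0,0]],"rotation":[[0,0,0],[0,0,0]],"jaw":[0,0]}' >/dev/null; python3 g.py
python3 -m creep '{"slide":[[0,-0.038,0.012],[0,0,0]],"rotation":[[0,0,0],[0,0,0]],"jaw":[0,0]}' >/dev/null; python3 g.py
```

```text
t 21.45 p [ 596.7 -201.8    4.4] F [-6.7 -0.7  3.4] w 0.5 a -1.47 z [ 0.291  0.015 -0.956]
t 21.65 p [ 596.9 -201.7    4.3] F [-13.4  -1.4  10. ] w 0.5 a -1.47 z [ 0.29   0.015 -0.957]
```

```bash
python3 -c "
from h import *
print(ctrl.sense()['wrist_torque'])
snap('side','d7');snap('scene','s7')"
```

```text
[-0.27416639  1.68607864 -0.07991947]
```

The force rose to 13 N while the motion stalled, so the stand is against the strip. Back straight off and lift clear.

```bash
python3 -m creep '{"slide":[[0,0.08,-0.024],[0,0.2,-0.06],[0,0.5,-0.15],[0,0.9,-0.28],[0,0.9,-0.28],[0,0.3,-0.9],[0,-0.2,-0.9],[0,-0.2,-0.9],[0,0,-0.9],[0,0,-0.9],[0,0,0],[0,0,0]],"rotation":[[0,0,0],[0,0,0],[0,0,0],[0,0,0],[0,0,0],[0,0,0],[0,0,0],[0,0,0],[0,0,0],[0,0,0],[0,0,0],[0,0,0]],"jaw":[0,0,0,0,0,0,0,0,0,0,0,0]}' >/dev/null; python3 g.py
python3 - <<'E'
from h import *
snap('side','d8'); snap('scene','s8')
f=lambda i,s:cv2.resize(i,None,fx=s,fy=s,interpolation=cv2.INTER_CUBIC)
a=f(cv2.imread('pics/s8.png')[200:280,170:330],5); b=f(cv2.imread('pics/d8.png')[180:280,350:483],2)
v=np.zeros((600,800,3),np.uint8); v[:400]=a; v[400:,:266]=b; 
o=f(cv2.imread('pics/s8.png')[140:300,160:560],1.25); v[400:,266:766]=o
cv2.imwrite('pics/v8.png',v)
E
```

```text
t 22.95 p [ 500.6 -210.   113. ] F [-1.   0.6 -0.3] w 0.5 a -1.471 z [ 0.293  0.014 -0.956]
```

View pics/v8.png

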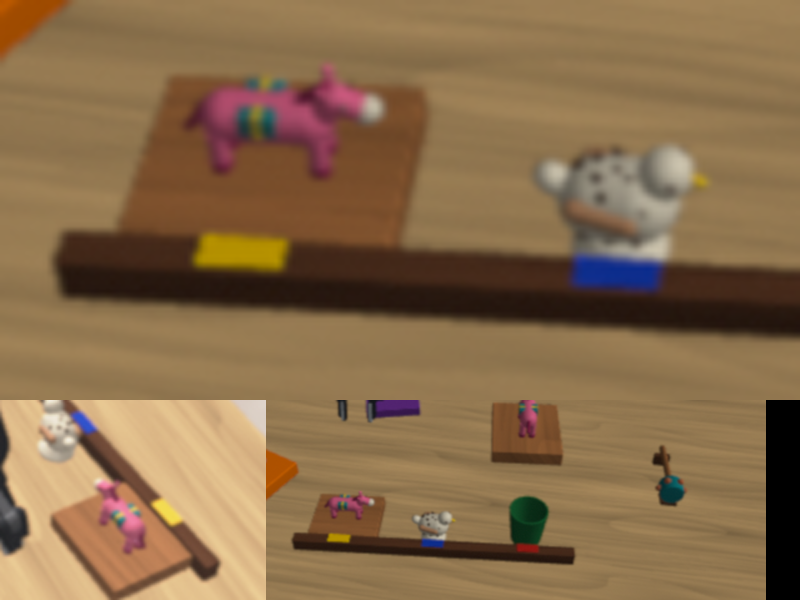

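```bash
python3 -c "
from fit import *
fit('s8',[0,1],np.array([[168,76],[427,89]])/5+[170,200],[718.7,-185.1])
fit('d8',[0,1],np.array([[113,584-400+0],[52,517-400]])/2+[350,180],[714.5,-190.6])
# side edges meeting the strip, midpoint vs tile along the strip at z 22/25
print(w('s8',np.array([[120,233],[402,246]])/5+[170,200],23).round(1))
a,b=cv2.imread('pics/s0.png').astype(int),cv2.imread('pics/s8.png').astype(int)
for n,(x0,y0,x1,y1) in dict(dove=(276,225,312,250),cup=(352,217,388,255),rattle=(468,175,500,225)).items(): print(n,np.abs(a-b)[y0:y1,x0:x1].mean().round(2))
"
```

```text
s8 [ 6.59962e+02 -1.90298e+02  1.02000e-01] res 0.1 rel strip -59.0 0.5 0.004649615697190801
d8 [ 6.56517e+02 -1.90524e+02  1.20000e-01] res 3.2 rel strip -57.7 5.7 0.023060145816216335
[[ 712.5 -242.1   23. ]
 [ 699.3 -121.2   23. ]]
dove 3.15
cup 1.73
rattle 2.48
```

```bash
python3 -c "
from cell import order; print(order.finish_job())"
```

```text
the job is handed in; nothing more can be done
None
```

I pushed the small wooden stand with the pink donkey up against the dark stop strip in front of the yellow tile, and handed the job in at about 23 s. The hand-in gives no verdict, so what follows is from my own last checks.

**How it went:** Only the half-open fingers touched the stand, with the tool leaning away from the donkey. I pushed first from the nose side, then from the near side while turning the stand square to the strip. In between, joint 6 reached its limit behind the stand, so I lifted, turned the tool half round and approached again. At the strip the force rose to about 17 N and the motion stalled. I then backed straight off and lifted clear.

**Last checks:**

| Check | Scene camera | Side camera |
|---|---|---|
| Stand's middle to the strip's centre line (flush would be 60 mm) | 59 mm | 58 mm |
| Offset from the tile along the strip (limit 12 mm) | 0.5 mm | 5.7 mm |
| Turn relative to the strip | 0.005 rad | 0.023 rad |

- **Disagreement:** the side camera's 5.7 mm offset comes from a coarse two-corner reading with 3 px residual, so I trust the scene camera more. Throughout, the two cameras also differed by about 5 mm in absolute position. I worked from positions relative to the tile and their average.
- **Flush fit:** the far corners were hidden behind the strip at the end, so this rests on the near corners and the contact force.
- **Other items:** the dove, cup and rattle showed no visible shift in the scene view, and nothing pointed to contact with the donkey.

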